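# Load half-round blanks into the drill's feed chute, flat side down

## Robot

A 6-joint arm with a two-finger parallel gripper is mounted at the origin on the work surface. World frame = base frame: x ahead of the robot, y to its left, z up, the work surface at z = 0. Lengths are in m, angles in rad, forces in N, time in s.
With the tool pointing down it reaches from about 0.375 to 0.9 m from the base axis. Payload 3.1 kg.
Tool frame: the origin (TCP) lies on the centre line of the jaws, within the pads' length; the fingertips stand robot.tip_reach ahead of it and the grasp point (between the pads) lies 8 mm behind it (robot.tip_reach is the distance from the TCP to the fingertips, in m); z points along the fingers, y is the line along which they close (so a half turn about z gives the same grasp; the last joint's range is limited). The gripper opens to 87 mm and grips with 3 to 60 N. Pads are 19 mm wide; open, the fingers measure 117 mm over their backs; the gripper's body (75 mm by 190 mm) begins 51 mm behind the grasp point.
Start: joints at [1.165, 0.527, 1.433, -0, 1.181, -0.178], TCP at [0.14, 0.609, 0.234] pointing down, gripper open.
Joint ranges: [-3.08, 3.08], [-0.75, 2.2], [0.22, 2.44], [-1.43, 4.57], [0, 2.65], [-2.85, 2.85]. Speed limits (rad/s): [2.79, 2.79, 3.14, 3.14, 3.14, 3.14].

## Interface

Orientations are given as a unit quaternion [x, y, z, w].
In Python, from rig import robot gives the robot as it stands.
- The arm moves only by the tool jog_arm, never from a script. Its argument "motion" is one flat list of numbers, 7 for each row, row after row: the shift along the tool's x, y, z scaled (see below), then the turn, a rotation vector about the tool's x, y, z scaled (see below), then the gripper's target within -1 to 1 (shut at 1, half-way at 0, fully open at -1). In form: [x, y, z, rx, ry, rz, hand, x, y, z, rx, ry, rz, hand, ...]. A call has 1 to 12 rows; each row shifts and turns the commanded pose from where the row before left it, along the tool's axes as they then stand; what a row does not reach is not made up. The controller multiplies each number of a shift by 4 cm and each number of a turn by 4 degrees. A row lasts 1/8 s, in which the tool goes at most 62.5 mm and 10.7 degrees, less where a joint would pass 70% of its speed; a pose out of reach is approached as far as the arm can. A call with a number of a shift or a turn outside -1 to 1 is refused whole. A call with a gripper value outside its range is refused whole. The fingers move at their own pace and stop on an object; "grip_force" is the grip in N (left out, the last holds). Time passes only in rows, so rows that do not move let the fingers close. It gives the time, the measured TCP pose, the force, the opening and the grip force at its end, in the units of the state.
- robot.get_obs(): the state, without advancing time (a new reading comes with each control period).
- robot.camera(name): name is "scene" or "top" or "wrist"; returns the picture (480x640x3 uint8, blue, green, red); there is no depth.
- robot.calibration(name): a dict with "fx", "fy", "cx", "cy" (pixels), "R" (3x3) and "t" (3): a world point X has camera coordinates R X + t; the wrist camera has in their place "T_tool_cam" (4x4, takes a point from camera to tool coordinates, whose origin is the TCP and whose axes are the flange's). Camera axes: x right, y down, z forward; pixel columns grow to the right and rows downward; lengths in m; the calibration is good to about 2 mm. A picture is of the moment at which its call begins: read the wrist's pose just before it. calibration takes no time and is no camera call.
- robot.hand_in(): hands the job in; it is judged then, once.
The state is a dict: "time": time; "q": joint angles; "joint_velocities": joint speeds; "joint_torque": joint torques, N m; "position": TCP position; "tool_rot": TCP orientation; "ft_force": force on the tool from outside, world axes, zero at the start; "moment": the same for the moment, N m; "grip_width": finger opening in m; "grip_force": force on a finger pad.
Only numpy, scipy, OpenCV 4.12 (cv2) and the standard library are available. Lean on these libraries where they do the work, as an engineer would, in place of code of your own. Each camera call takes 0.05 s, during which the arm holds its last target. There are 200 camera calls.

## Task

The drill's feed chute has room for two more: take the two half-round wooden blanks that stand on end on the drying board and load them into the chute one behind the other, each lying lengthways with its flat side down on the bed, so that they slide down and queue up behind the blank already at the stop. Lay each one down onto the chute before you let go of it (do not drop it in from above), and leave the full-round and square blanks standing on the board and everything else on the table where it is.

Things in the scene. Friction and masses are not known exactly. Their poses are not given: they have to be found in the camera images.
- blank_a_mid (a point): Half-round (D-section) brown wood blank, a solid half-cylinder 80 mm long, 44 mm wide across its flat face, 22 mm thick from flat to crown, about 55 g, at first standing on end on the drying board. Its centre: mid-length, mid-width, 11 mm from flat and from crown. Axes: z along its length (up at the start; both ends alike), x from the flat towards the crown of the round back, y across its width.
- blank_a_flat (a point): The same blank: the middle of its flat face (11 mm from the centre against its x axis). Same axes.
- blank_a_crown (a point): The same blank: the middle of the crown line of its round back (11 mm from the centre along its x axis). Same axes.
- blank_b_mid (a point): The second half-round blank, the same in shape, size and axes as blank_a; this point is its centre.
- blank_b_flat (a point): The second half-round blank: the middle of its flat face.
- blank_b_crown (a point): The second half-round blank: the middle of the crown line of its round back.
- blank_a: The first half-round blank; the body's origin is at the middle of the flat face's end that is downward at the start. Same axes.
- blank_b: The second half-round blank; the body's origin is at the middle of the flat face's end that is downward at the start. Same axes.
- round_blank: Full-round blank of the same wood, a cylinder 44 mm across and 80 mm tall, standing on the drying board; stays there. Origin at the centre of its underside.
- square_blank: Square blank of the same wood, 42 x 42 x 80 mm, standing on the drying board; stays there. Origin at the centre of its underside.
- board: Fixed drying board, 250 x 250 mm with a batten 22 mm high along two edges; its grey felt top, on which the four blanks stand about 110 mm apart, is 16 mm above the table. Origin at the centre of its underside.
- chute_bed (a point): Fixed feed chute of plywood with metal rails: a straight slide sloping 30 degrees. This point: on the bed surface at its low end, at the foot of the stop (26 mm high), mid-width, 50 mm above the table. Axes: x up the slope along the bed, y across, z square to the bed, away from it. The bed is slippery: a blank let go on it slides down by itself until it meets the stop or the blank ahead.
- chute_mouth (a point): The same chute, a point on the bed surface 295 mm up the slope, where the rails end; same axes. Rails 16 mm high: 50 mm apart inside, 70 mm outside up to 265 mm from the stop, then flaring to 68 mm inside, 85 mm outside here. From here up to 360 mm the bed is a bare tongue 34 mm wide, 9 mm thick, without rails, so fingers can hold a 44 mm blank from both sides over it.
- queued: The half-round blank that already lies flat side down in the chute against the stop (the same size as the others), filling the bed from 0 to 80 mm; stays there. Origin at the foot of the stop; axes level, x horizontally towards the high end.
- spool: Ribbon spool, 90 mm across, 26 mm high, lying on the table; bystander. Origin at the centre of its underside.
- egg_in_cup: Wooden egg in a turned egg cup, 52 mm across, 92 mm tall; bystander. Origin at the centre of its underside.
- glue: White glue bottle, 56 mm across, 150 mm tall; bystander. Origin at the centre of its underside.
- sanding_block: Cork sanding block, 120 x 65 x 34 mm; bystander. Origin at the centre of its underside.
- clamp: Bar clamp lying flat, 200 mm long, 24 mm high; bystander. Origin under the middle of its bar.
Not all that is in view belongs to the job. Leave any blue look-alike of the round_blank alone.

How it is judged:
At the end, for the whole second after the job is handed in: Both blanks rest in the channel, released: flat face within 5 mm of the bed, crown over 17 mm above it, in line within 0.12 rad and 8 mm, centres 100 to 220 mm up from the stop; the queued blank moved under 10 mm; round and square blanks upright (z of blank_a_flat in the frame of chute_bed between -0.005 and 0.005 m and z of each of blank_a_crown, blank_b_crown in the frame of chute_bed above 0.017 m and angle between the z axis of each of blank_a_mid, blank_b_mid and the x axis of chute_bed, either way round below 0.12 rad and y of blank_a_mid in the frame of chute_bed between -0.008 and 0.008 m and x of blank_a_mid in the frame of chute_bed between 0.1 and 0.22 m and linear speed of each of blank_a, blank_b below 0.02 m/s and z of blank_b_flat in the frame of chute_bed between -0.005 and 0.005 m and y of blank_b_mid in the frame of chute_bed between -0.008 and 0.008 m and x of blank_b_mid in the frame of chute_bed between 0.1 and 0.22 m and distance of queued from where it was at the start of the episode below 0.01 m and angle between each of round_blank, square_blank's own z axis and vertical below 0.15 rad); the robot touches nothing.
It fails at once if a half-round blank is let go over the chute with its centre more than 50 mm above the bed (dropped in) ((x of blank_a_mid in the frame of chute_bed between 0 and 0.42 m and y of blank_a_mid in the frame of chute_bed between -0.06 and 0.06 m and z of blank_a_mid in the frame of chute_bed between 0.05 and 0.25 m and contact force between blank_a and the fingers below 0.02 N) or (x of blank_b_mid in the frame of chute_bed between 0 and 0.42 m and y of blank_b_mid in the frame of chute_bed between -0.06 and 0.06 m and z of blank_b_mid in the frame of chute_bed between 0.05 and 0.25 m and contact force between blank_b and the fingers below 0.02 N)).
It fails at once if the full-round or the square blank is moved more than 30 mm (distance of any of round_blank, square_blank from where it was at the start of the episode above 0.03 m).
It fails at once if a bystander on the table (spool, egg in its cup, glue bottle, sanding block, clamp) is moved more than 50 mm (distance of any of spool, egg_in_cup, glue, sanding_block, clamp from where it was at the start of the episode above 0.05 m).
It also fails if it takes over 53 s, if anything falls off the work surface, if the arm or the gripper's body presses on something with over 40 N, if the wrist force passes 120 N, or if a joint passes its speed limit or range.

## Working session

There is one attempt and no reset: what is moved stays moved. The work goes in short steps, Python scripts to look and compute and a tool call to move; the robot and the scene stay as the last step left them, time stands still between calls to the robot, and variables do not carry over. Pictures are saved under pics/ and viewed, at most 10 in all, crops included, and the job is handed in when it is done.

Besides the shell and the picture viewer there is one more tool, called after "Request:" as name(argument=value, ...), one argument or row to a line, values as JSON. jog_arm: Moves the arm, as the interface text tells. Shifts and turns lie within -1 to 1; 1 stands for 4 cm of shift or 4 degrees of turn. Its arguments: {"type":"object","properties":{"motion":{"type":"array","items":{"type":"number"}},"grip_force":{"type":"number"}},"required":["motion"]}

```bash
mkdir -p pics; ls; python3 - <<'E'
from rig import robot
import cv2
o=robot.get_obs();print(o, robot.tip_reach)
for n in("scene","top"):
    cv2.imwrite(f"pics/{n}0.png",robot.camera(n));print(n,robot.calibration(n))
print(robot.calibration("wrist"))
E
```

```text
pics
{'time': 0.0, 'q': array([ 1.16549473e+00,  5.28459471e-01,  1.43389925e+00, -2.22670989e-05,
        1.18142765e+00, -1.78510628e-01]), 'joint_velocities': array([-0.002259  ,  0.00101344,  0.00058617, -0.00199648, -0.00107632,
        0.00073428]), 'joint_torque': array([-2.14909815e-03, -4.40039599e+01, -1.76588291e+01,  6.31267671e-02,
        5.82250650e-02, -1.39302292e-04]), 'position': array([0.14022826, 0.60832835, 0.23257672]), 'tool_rot': array([ 1.13148343e-01,  9.93577500e-01, -1.05342117e-03, -3.05792019e-04]), 'ft_force': array([-1.08915143,  0.7435869 , -1.12875932]), 'moment': array([-0.01096512,  0.04314134,  0.01738391]), 'grip_force': 0.0, 'grip_width': 0.08691050550935203} 0.011
scene {'fx': 462.37098806198355, 'fy': 462.37098806198355, 'cx': 322.5431049286731, 'cy': 236.9156146845243, 'R': array([[-0.6736772 ,  0.73868411, -0.02246799],
       [ 0.47880979,  0.41311087, -0.77464869],
       [-0.56293891, -0.53262105, -0.63199256]]), 't': array([ 0.28413006, -0.17693654,  1.60357896])}
top {'fx': 616.5050900137744, 'fy': 616.5050900137744, 'cx': 307.52627775059506, 'cy': 250.16826441264865, 'R': array([[ 0.02485279, -0.99968916,  0.00197961],
       [-0.97708005, -0.0247094 , -0.21143327],
       [ 0.21141646,  0.00332047, -0.97739043]]), 't': array([0.08123822, 0.53338669, 1.60523725])}
{'fx': 356.18100981278076, 'fy': 356.18100981278076, 'cx': 322.1522187046225, 'cy': 240.09697658382717, 'T_tool_cam': array([[ 6.91685948e-04, -9.68338282e-01, -2.49640728e-01,
         6.78618056e-02],
       [ 9.99999748e-01,  6.30465267e-04,  3.25195816e-04,
        -1.00725175e-03],
       [-1.57509749e-04, -2.49640890e-01,  9.68338474e-01,
        -1.51258089e-01],
       [ 0.00000000e+00,  0.00000000e+00,  0.00000000e+00,
         1.00000000e+00]])}
```

View pics/scene0.png

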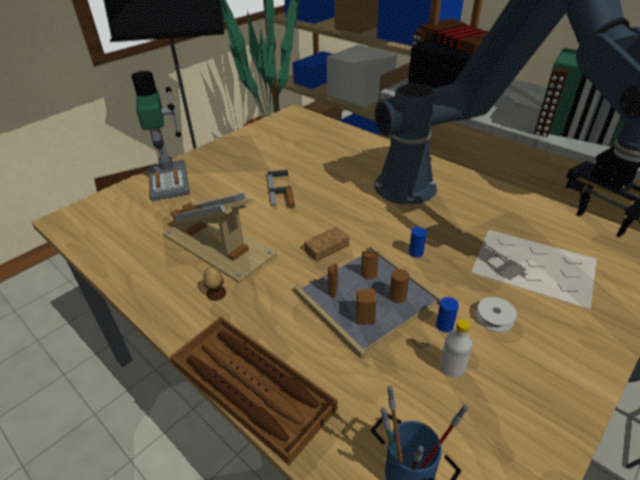

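View pics/top0.png

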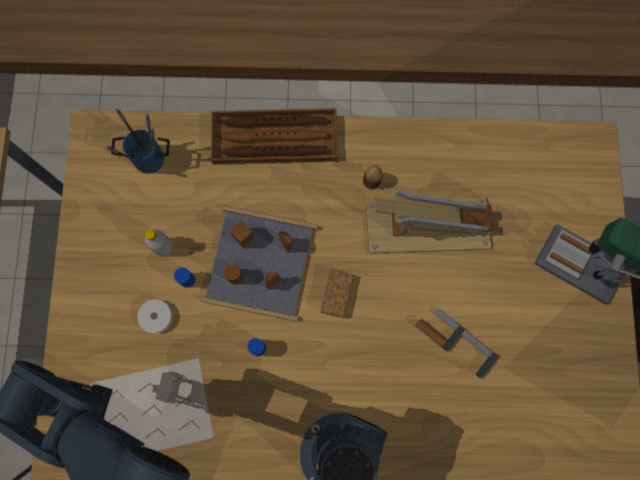

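The scene view shows the four board blanks. The top view places them as square (242,234), round (233,274) and two half-rounds (286,241) and (272,280). The chute's tongue is at about (380,207) and its stop end at about (490,215). The blue cylinders at (184,277) and (257,347) are look-alikes to leave alone. Next I'll check an enlarged crop.

```bash
python3 - <<'E'
import cv2,numpy as np
im=cv2.imread("pics/top0.png")
a=cv2.resize(im[205:325,200:320],None,fx=4.8,fy=4.8,interpolation=cv2.INTER_CUBIC)
cv2.imwrite("pics/crop_board.png",a)
b=cv2.resize(im[180:260,355:505],None,fx=5.3,fy=5.3,interpolation=cv2.INTER_CUBIC)
cv2.imwrite("pics/crop_chute.png",b)
E
```

```text
(no output)
```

View pics/crop_board.png

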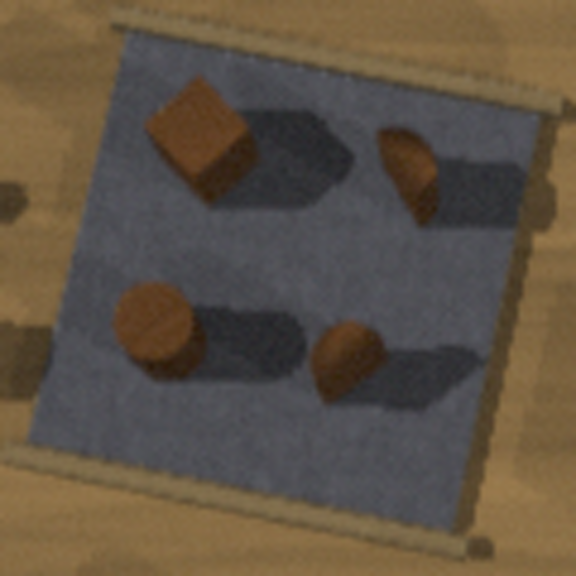

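View pics/crop_chute.png

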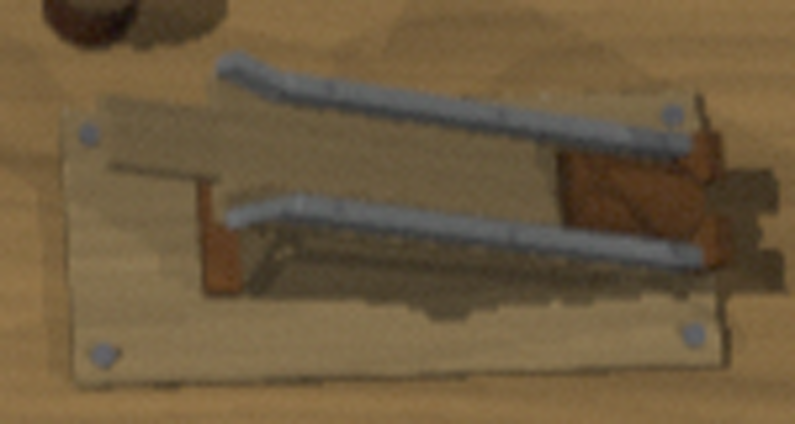

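The board crop (x4.8) shows the upper-right half-round with its flat facing lower-left, the lower half-round with its flat facing roughly lower-right or lower-left, and the square and round on the left. I leave the square and round alone. The chute crop (x5.3) shows the tongue end at (107,131), rail mouth tips at (232,65) and (235,217), and rail low ends at (692,147) and (700,258). The queued blank is brown, at (630,195).

```bash
cat > h.py <<'E'
import numpy as np, cv2
from scipy.spatial.transform import Rotation as Ro
from rig import robot
def campose(name,obs=None):
    c=robot.calibration(name); K=np.array([[c["fx"],0,c["cx"]],[0,c["fy"],c["cy"]],[0,0,1]])
    if name!="wrist": R=np.array(c["R"]).T; return K,R,-R@np.array(c["t"])
    T=np.array(c["T_tool_cam"]); Rt=Ro.from_quat(obs["tool_rot"]).as_matrix()
    return K,Rt@T[:3,:3],Rt@T[:3,3]+obs["position"]
def ray(cp,uv):
    K,R,o=cp; return o,R@np.linalg.solve(K,[uv[0],uv[1],1])
def onz(cp,uv,z):
    o,d=ray(cp,uv); return o+d*(z-o[2])/d[2]
def proj(cp,X):
    K,R,o=cp; p=K@(R.T@(np.array(X)-o)); return p[:2]/p[2]
E
python3 - <<'E'
from h import *
cp=campose("top")
b=lambda u,v:(u/4.8+200,v/4.8+205); c=lambda u,v:(u/5.3+355,v/5.3+180)
for n,uv,z in [("sq",b(200,125),.096),("rd",b(152,322),.096),("h1",b(408,160),.096),("h2",b(345,352),.096),
 ("tongue",c(107,131),.23),("mouth",c(233,141),.211),("low",c(696,202),.064),("egg",(373,172),.09)]:
    print(n,onz(cp,uv,z).round(4))
E
```

```text
sq [0.5701 0.2701 0.096 ]
rd [0.4592 0.291  0.096 ]
h1 [0.5532 0.1547 0.096 ]
h2 [0.4453 0.1854 0.096 ]
tongue [ 0.6118 -0.0688  0.23  ]
mouth [ 0.6141 -0.1298  0.211 ]
low [ 0.631  -0.3888  0.064 ]
egg [ 0.7457 -0.0779  0.09  ]
```

Request:
jog_arm(
  motion=[-0.94,-0.72,-0.04,0,0,0,-1,-0.94,-0.72,-0.04,0,0,0,-1,-0.94,-0.72,-0.04,0,0,0,-1,-0.94,-0.72,-0.04,0,0,0,-1,-0.94,-0.72,-0.04,0,0,0,-1,-0.94,-0.72,-0.04,0,0,0,-1,-0.94,-0.72,-0.04,0,0,0,-1,-0.94,-0.72,-0.04,0,0,0,-1,-0.94,-0.72,-0.04,0,0,0,-1,-0.94,-0.72,-0.04,0,0,0,-1,-0.94,-0.72,-0.04,0,0,0,-1,-0.94,-0.72,-0.04,0,0,0,-1],
)

```text
time: 1.6
position: [0.503, 0.1695, 0.2525]
tool_rot: [0.113, 0.994, 0.0, -0.0]
ft_force: [0.4, 0.3, -0.2]
grip_width: 0.0871
grip_force: 0.0
```

```bash
python3 - <<'E'
from h import *
import pickle
robot.camera("wrist")
o=robot.get_obs(); im=robot.camera("wrist"); cv2.imwrite("pics/w1.png",im); pickle.dump(o,open("w1.pkl","wb"))
print(o['time'],o['position'],o['tool_rot'],o['q'])
E
```

```text
1.65 [0.50815837 0.16516052 0.25295325] [ 0.11457666  0.99340881 -0.00151486  0.00297018] [ 0.10738708  0.38000392  1.63989609 -0.00474563  1.11657049 -1.23167898]
```

View pics/w1.png

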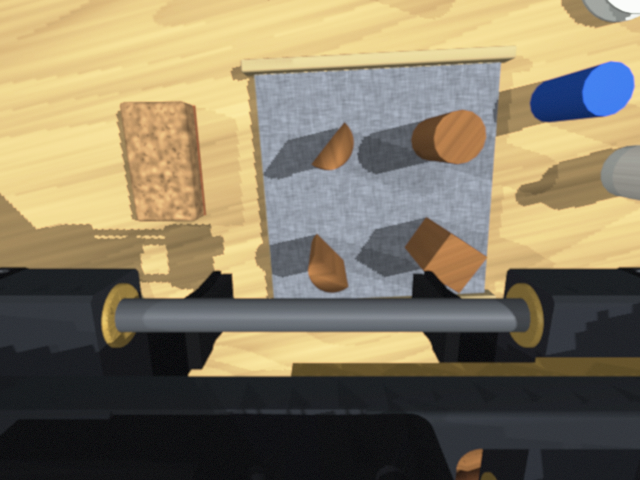

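The wrist view shows half-round h2 at (335,148), h1 at (327,262), the round at (460,137), and the square at (445,255). Next I'll enlarge the two half-rounds.

```bash
python3 - <<'E'
from h import *
im=cv2.imread("pics/w1.png")
a=cv2.resize(im[110:185,295:375],None,fx=7,fy=7,interpolation=cv2.INTER_CUBIC)
b=cv2.resize(im[222:297,295:350],None,fx=4.7,fy=7,interpolation=cv2.INTER_CUBIC)
b=cv2.resize(im[222:297,290:322+8],None,fx=5.6,fy=7,interpolation=cv2.INTER_CUBIC) if 0 else cv2.resize(im[222:297,297:352],None,fx=4.36,fy=7)
cv2.imwrite("pics/w1crop.png",a); 
c=np.hstack([cv2.resize(im[112:182,300:370],None,fx=5.7,fy=5.7,interpolation=cv2.INTER_CUBIC),cv2.resize(im[227:297,292:362],None,fx=5.7,fy=5.7,interpolation=cv2.INTER_CUBIC)])
cv2.imwrite("pics/w1crop.png",c)
E
```

```text
(no output)
```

View pics/w1crop.png

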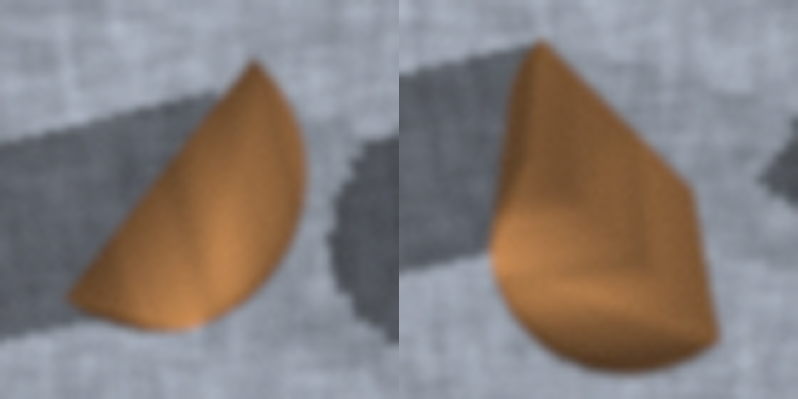

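The crop (x5.7) shows h2 almost end-on, with flat-chord corners at (344.7,122.9) and (312.3,164.3). h1's base flat corners are at (317.6,234.4) and (343.4,260.3), and its top right corner is at (348.1,286.6).

```bash
python3 - <<'E'
from h import *
import pickle
cp=campose("wrist",pickle.load(open("w1.pkl","rb")))
def blank(A,B,s):
    w=(B-A)[:2]; L=np.linalg.norm(w); w/=L; m=(A+B)[:2]/2
    n=np.array([-w[1],w[0]]); n=n if n@s>0 else -n
    print("len",L,"flatmid",m,"centre",m+.011*n,"crown dir deg",np.degrees(np.arctan2(n[1],n[0])))
blank(onz(cp,(344.7,122.9),.096),onz(cp,(312.3,164.3),.096),np.array([1,1.]))
blank(onz(cp,(317.6,234.4),.016),onz(cp,(343.4,260.3),.016),np.array([1,-1.]))
print(onz(cp,(343.4,260.3),.016),onz(cp,(348.1,286.6),.096))
# top-view check
for X in [(.553,.155,.096),(.445,.185,.096)]: print(proj(campose("top"),X),proj(cp,X))
E
```

```text
len 0.04282043207857456 flatmid [0.44045227 0.18486639] centre [0.44911991 0.19163928] crown dir deg 38.00405329243086
len 0.04234606953099402 flatmid [0.55129461 0.16346789] centre [0.55693392 0.15402341] crown dir deg -59.15849827813617
[0.56947354 0.17432256 0.016     ] [0.56894356 0.17434578 0.096     ]
[284.8998996  238.40991068] [323.85108927 275.25430594]
[272.03736979 278.46474808] [329.63119401 149.33992135]
```

Request:
jog_arm(
  motion=[-0.57,0.06,0,0,0,0,-1,-0.57,0.06,0,0,0,0,-1,0,0,0,0,0,1,-1,0,0,0,0,0,1,-1,0,0,0,0,0,1,-1,0,0,0,0,0,1,-1,0,0,0,0,0,1,-1,0,0,0,0,0,1,-1,0,0,0,0,0,1,-1,0,0,0,0,0,1,-1,0,0,0,0,0,1,-1,0,0,0,0,0,1,-1],
)

```text
time: 3.2
position: [0.5468, 0.166, 0.2523]
tool_rot: [0.447, 0.895, -0.0, -0.001]
ft_force: [0.6, -0.3, -0.0]
grip_width: 0.0868
grip_force: 0.0
```

Request:
jog_arm(
  motion=[0,0,0.9,0,0,0.75,-1,0,0,0.9,0,0,0.75,-1,0,0,0,0,0,0,-1],
)

```text
time: 3.58
position: [0.5448, 0.1656, 0.178]
tool_rot: [0.492, 0.871, -0.002, -0.003]
ft_force: [-0.1, 0.1, -0.0]
grip_width: 0.087
grip_force: 0.0
```

```bash
cat > st.py <<'E'
from h import *
import pickle
def state():
    o=robot.get_obs(); R=Ro.from_quat(o["tool_rot"]).as_matrix()
    open("log.txt","a").write(repr([list(map(float,o[k])) for k in("q","position","tool_rot")])+"\n")
    print("t",o["time"],"p",o["position"].round(4),"q",o["q"].round(3),"w",round(o["grip_width"],4),"gf",round(o["grip_force"],1),"ft",o["ft_force"].round(1))
    print("x",R[:,0].round(3),"y",R[:,1].round(3),"z",R[:,2].round(3))
    return o,R
E
python3 - <<'E'
from st import *
o,R=state()
t=np.array([.5539,.1592,.076]); print((R.T@(t-o["position"])/.04).round(2))
E
```

```text
t 3.575 p [0.5448 0.1656 0.178 ] q [ 0.099  0.527  1.624  0.     0.999 -0.444] w 0.087 gf 0.0 ft [-0.1  0.1 -0. ]
x [-0.516  0.856  0.004] y [ 0.856  0.516 -0.007] z [-0.008 -0.001 -1.   ]
[-0.26  0.13  2.55]
```

Request:
jog_arm(
  motion=[-0.26,0.13,0,0,0,0,-1,0,0,0.85,0,0,0,-1,0,0,0.85,0,0,0,-1,0,0,0.85,0,0,0,-1,0,0,0,0,0,0,-1],
  grip_force=20,
)

```text
time: 4.2
position: [0.5578, 0.1586, 0.0781]
tool_rot: [0.492, 0.87, -0.001, -0.001]
ft_force: [-1.0, -0.1, 1.1]
grip_width: 0.087
grip_force: 0.0
```

```bash
python3 - <<'E'
from st import *
o,R=state()
t=np.array([.5539,.1592,.076]); print((R.T@(t-o["position"])).round(4))
E
```

```text
t 4.2 p [0.5578 0.1586 0.0781] q [ 0.084  0.685  1.667 -0.     0.791 -0.457] w 0.087 gf 0.0 ft [-1.  -0.1  1.1]
x [-0.515  0.857  0.001] y [ 0.857  0.515 -0.002] z [-0.002 -0.    -1.   ]
[ 0.0025 -0.003   0.0021]
```

Request:
jog_arm(
  motion=[0.05,-0.07,0.05,0,0,0,-1,0,0,0,0,0,0,0.5,0,0,0,0,0,0,1,0,0,0,0,0,0,1,0,0,0,0,0,0,1,0,0,0,0,0,0,1,0,0,0,0,0,0,1],
  grip_force=20,
)

```text
time: 5.08
position: [0.5543, 0.1592, 0.0767]
tool_rot: [0.492, 0.87, -0.0, -0.0]
ft_force: [-1.3, -1.0, 0.3]
grip_width: 0.0438
grip_force: 20.0
```

```bash
python3 - <<'E'
from st import *
state()
E
```

```text
t 5.075 p [0.5543 0.1592 0.0767] q [ 0.086  0.684  1.678 -0.     0.78  -0.455] w 0.0438 gf 20.0 ft [-1.3 -1.   0.3]
x [-0.515  0.857  0.   ] y [ 0.857  0.515 -0.   ] z [-0. -0. -1.]
```

Request:
jog_arm(
  motion=[0,0,-0.9,0,0,0,1,0,0,-1,0,0,0,1,0,0,-1,0,0,0,1,0,0,-1,0,0,0.8,1,0,0,-1,0,0,0.8,1,0,0,-1,0,0,0.8,1,0,0,-1,0,0,0.8,1,0,0,0,0,0,0.9,1,0,0,0,0,0,0.9,1,0,0,0,0,0,0.9,1,0,0,0,0,0,1,1,0,0,0,0,0,0,1],
)

```text
time: 6.58
position: [0.554, 0.1592, 0.3524]
tool_rot: [0.685, 0.728, -0.0, -0.0]
ft_force: [-0.6, 0.4, -0.3]
grip_width: 0.0436
grip_force: 20.0
```

Request:
jog_arm(
  motion=[0,0,0,0,-1,0,1,0,0,0,0,-1,0,1,0,0,0,0,-1,0,1,0,0,0,0,-1,0,1],
)

```text
time: 7.08
position: [0.5542, 0.1593, 0.3526]
tool_rot: [0.679, 0.721, -0.096, 0.102]
ft_force: [-0.1, -1.4, -0.1]
grip_width: 0.0437
grip_force: 20.0
```

```bash
cat > kin.py <<'E'
from st import *
from scipy.optimize import least_squares
import ast
def RyRz(q,s=1):
    z=lambda a:Ro.from_euler("z",a).as_matrix(); y=lambda a:Ro.from_euler("y",a).as_matrix()
    return z,y
def fk(q,p,s=1):
    h,a2,a3,L,d,b=p; z,y=RyRz(q)
    A=z(q[0]); B=A@y(q[1]); C=B@y(q[2]); D=C@z(s*q[3])@y(q[4])
    R=D@z(q[5]+np.pi/2)
    return A@[0,L,h]+B@[0,0,a2]+C@[b,0,a3]+D@[0,0,d],R
def fit(s=1):
    data=[ast.literal_eval(l) for l in open("log.txt")]
    data.append([[1.16549,.52846,1.4339,0,1.18143,-.17851],[.1402,.6083,.2326],[.11315,.99358,-.00105,-.0003]])
    data.append([[.10739,.38,1.6399,-.00475,1.11657,-1.23168],[.5082,.1652,.25295],[.11458,.99341,-.0015,.003]])
    r=least_squares(lambda p:np.concatenate([fk(D[0],p,s)[0]-D[1] for D in data]+[.03*(p-np.array([.15,.45,.4,.11,.2,0]))]),[.15,.45,.4,.11,.2,0])
    er=[np.degrees((Ro.from_matrix(fk(D[0],r.x,s)[1]).inv()*Ro.from_quat(D[2])).magnitude()) for D in data]
    pe=[1000*np.linalg.norm(fk(D[0],r.x,s)[0]-D[1]) for D in data]
    return r.x,np.round(er,1),np.round(pe,1)
E
python3 - <<'E'
from kin import *
state()
for s in(1,-1): print(fit(s))
E
```

```text
t 7.075 p [0.5542 0.1593 0.3526] q [ 0.227  0.392  1.358 -0.279  1.445  0.209] w 0.0437 gf 20.0 ft [-0.1 -1.4 -0.1]
x [-0.058  0.959 -0.278] y [ 0.998  0.061 -0.001] z [ 0.016 -0.277 -0.961]
(array([0.27178901, 0.58363693, 0.39221557, 0.11084595, 0.29097225,
       0.11064415]), array([0., 0., 0., 0., 0., 0.]), array([0.2, 0.3, 0.3, 0.9, 0.5, 0.3]))
(array([-0.26535316,  0.48653922,  0.39781556,  0.10977764, -0.26789877,
        0.03023185]), array([ 0. ,  0. ,  0. , 32. ,  0. ,  0.5]), array([ 5.2,  1.4,  1.7, 15.6, 16.1,  2.3]))
```

```bash
cat >> kin.py <<'E'
LO=np.array([-3.08,-.75,.22,-1.43,0,-2.85]);HI=np.array([3.08,2.2,2.44,4.57,2.65,2.85])
u=np.array([-.06,.998,0]);u/=np.linalg.norm(u)
xb=.866*u+[0,0,.5]; n=-.5*u+[0,0,.866]; yb=np.cross(n,xb)
E0=np.array([.6118,-.0688,.23])-.36*xb
bed=lambda x,y,z:E0+x*xb+y*yb+z*n
def ik(p,T,R,q0):
    f=lambda q:np.concatenate([(fk(q,p)[0]-T)*10,(Ro.from_matrix(R.T@fk(q,p)[1])).as_rotvec()])
    r=least_squares(f,np.clip(q0,LO+1e-3,HI-1e-3),bounds=(LO,HI)); return r.x,r.cost
E
python3 - <<'E'
from kin import *
p=fit()[0]
q0=np.array(robot.get_obs()["q"])
rng=np.random.default_rng(0)
for nm,sg in(("A",1),("B",-1)):
  for phi in (0,15,30,45):   # tool tilt relative to blank axis: z_t=-xb rotated toward -n
    c,s_=np.cos(np.radians(phi)),np.sin(np.radians(phi))
    z=-xb*c-n*s_; x=sg*(n*c-xb*s_); R=np.column_stack([x,np.cross(z,x),z])
    sol=set()
    for k in range(25):
        q,c_=ik(p,bed(.326,0,.005),R,q0 if k==0 else rng.uniform(LO,HI))
        if c_<1e-6: sol.add(tuple(q.round(2)))
    print(nm,phi,sorted(sol))
print(bed(.326,0,.005),bed(0,0,0))
E
```

```text
A 0 [(np.float64(0.07), np.float64(0.73), np.float64(1.57), np.float64(-1.16), np.float64(1.23), np.float64(-2.48))]
A 15 [(np.float64(-0.01), np.float64(0.63), np.float64(1.56), np.float64(-0.91), np.float64(1.1), np.float64(-2.71))]
A 30 []
A 45 []
B 0 [(np.float64(0.07), np.float64(0.73), np.float64(1.57), np.float64(-1.16), np.float64(1.23), np.float64(0.66))]
B 15 [(np.float64(-0.01), np.float64(0.63), np.float64(1.56), np.float64(-0.91), np.float64(1.1), np.float64(0.43))]
B 30 [(np.float64(-0.11), np.float64(0.57), np.float64(1.53), np.float64(-0.61), np.float64(1.03), np.float64(0.15))]
B 45 [(np.float64(-0.22), np.float64(0.54), np.float64(1.5), np.float64(-0.29), np.float64(1.05), np.float64(-0.15))]
[ 0.61371702 -0.10068643  0.21733   ] [ 0.6305093 -0.3799981  0.05     ]
```

Request:
jog_arm(
  motion=[0,0,0,0,-1,0,1,0,0,0,0,-1,0,1,0,0,0,0,-1,0,1,0,0,0,0,-1,0,1,0,0,0,0,-1,0,1,0,0,0,0,-1,0,1,0,0,0,0,-1,0,1,0,0,0,0,-1,0,1,0,0,0,0,-1,0,1,0,0,0,0,-1,0,1,0,0,0,0,-1,0,1],
)

```text
time: 8.45
position: [0.5544, 0.1595, 0.3523]
tool_rot: [0.593, 0.631, -0.344, 0.364]
ft_force: [-1.1, -0.1, 0.4]
grip_width: 0.0438
grip_force: 20.0
```

```bash
cat > go.py <<'E'
from kin import *
import sys
def go(T,sg=-1):
    o,R=state(); x=sg*n; z=-xb; Rt=np.column_stack([x,np.cross(z,x),z])
    print("shift",(R.T@(T-o["position"])/.04).round(2),"turn",(np.degrees(Ro.from_matrix(R.T@Rt).as_rotvec())/4).round(2))
if __name__=="__main__": go(bed(*map(float,sys.argv[1:4])))
E
python3 go.py .326 0 .085
```

```text
t 8.45 p [0.5544 0.1595 0.3523] q [ 0.491  0.633  1.311 -0.922  1.727  0.541] w 0.0438 gf 20.0 ft [-1.1 -0.1  0.4]
x [-0.031  0.498 -0.867] y [ 0.998  0.06  -0.001] z [ 0.052 -0.865 -0.499]
shift [-2.36  1.09  7.39] turn [-0.01  0.02  0.02]
```

Request:
jog_arm(
  motion=[-0.295,0.136,0.924,0,0,0,1,-0.295,0.136,0.924,0,0,0,1,-0.295,0.136,0.924,0,0,0,1,-0.295,0.136,0.924,0,0,0,1,-0.295,0.136,0.924,0,0,0,1,-0.295,0.136,0.924,0,0,0,1,-0.295,0.136,0.924,0,0,0,1,-0.295,0.136,0.924,0,0,0,1,0,0,0,0,0,0,1],
)

```text
time: 9.57
position: [0.6152, -0.1434, 0.2856]
tool_rot: [0.595, 0.63, -0.344, 0.362]
ft_force: [0.2, 0.9, -1.0]
grip_width: 0.0434
grip_force: 20.0
```

```bash
python3 - <<'E'
from go import *
go(bed(.326,0,.085))
o=robot.get_obs(); w=robot.camera("wrist"); cv2.imwrite("pics/w2.png",w); pickle.dump(o,open("w2.pkl","wb"))
t=robot.camera("top"); cv2.imwrite("pics/t2.png",t); s=robot.camera("scene"); cv2.imwrite("pics/s2.png",s)
a=cv2.resize(w,(400,300)); b=cv2.resize(t[160:260,340:510],(400,235)); c=cv2.resize(s[140:290,150:350],(400,300))
cv2.imwrite("pics/m2.png",np.vstack([np.hstack([a,c]),np.hstack([b,np.zeros_like(b)])]))
E
```

```text
t 9.575 p [ 0.6152 -0.1434  0.2856] q [ 0.     0.627  1.552 -1.153  1.24   0.52 ] w 0.0434 gf 20.0 ft [ 0.2  0.9 -1. ]
x [-0.03   0.5   -0.866] y [ 0.998  0.056 -0.002] z [ 0.047 -0.864 -0.501]
shift [ 0.01  0.03 -0.07] turn [-0.07 -0.01 -0.  ]
```

View pics/m2.png

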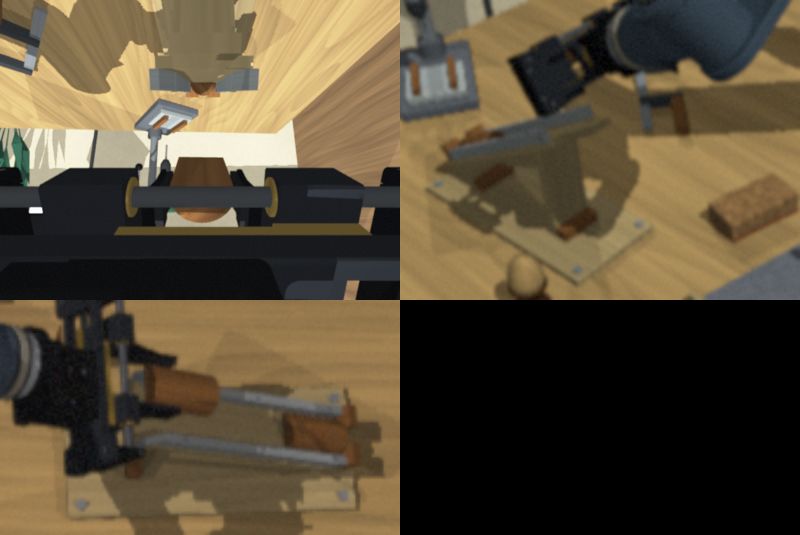

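The wrist view (shown at 0.625 scale, with image-up meaning down in the world) has the flared rail ends at about (150,80) and (258,80), the tongue at x=175–235, and the blank centred near x=203. The top view shows the blank above the chute. I'll measure the lateral offset of the rails and tongue in the bed frame.

```bash
python3 - <<'E'
from kin import *
cp=campose("wrist",pickle.load(open("w2.pkl","rb")))
def onbed(uv,h):
    o,d=ray(cp,uv); B=np.column_stack([xb,yb,n]); o2=B.T@(o-E0); d2=B.T@d
    return (o2+d2*(h-o2[2])/d2[2])
print("rail tips",onbed((240,140),.016).round(4),onbed((413,140),.016).round(4))
for x in(.3,.32,.34,.36):
    for y in(-.017,.017): print(x,y,proj(cp,bed(x,y,0)).round(1))
for y in (-.0425,-.034,.034,.0425): print(y,proj(cp,bed(.295,y,.016)).round(1))
im=cv2.imread("pics/w2.png"); cv2.imwrite("pics/w2c.png",cv2.resize(im[0:170,200:460],None,fx=3,fy=3,interpolation=cv2.INTER_CUBIC))
E
```

```text
rail tips [0.3668 0.0251 0.016 ] [ 0.3647 -0.0254  0.016 ]
0.3 -0.017 [362.6 107.3]
0.3 0.017 [288.6 107.4]
0.32 -0.017 [367.9 101.7]
0.32 0.017 [283.9 101.8]
0.34 -0.017 [374.8  94.3]
0.34 0.017 [277.8  94.5]
0.36 -0.017 [384.2  84.3]
0.36 0.017 [269.4  84.5]
-0.0425 [413.4 143.5]
-0.034 [395.8 143.5]
0.034 [255.3 143.6]
0.0425 [237.8 143.7]
```

View pics/w2c.png

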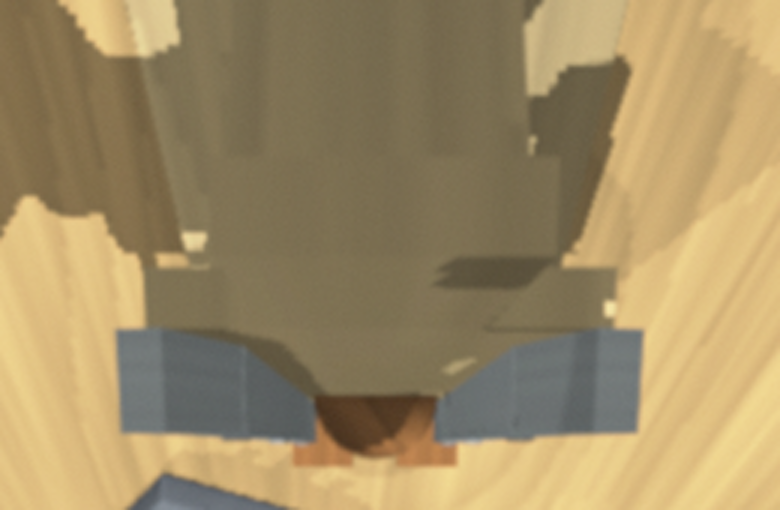

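The bed model agrees with the picture to under 1 mm: rail tips predicted at (238,144) and (413,144), seen at (240,144) and (413,144). The tongue end matches as well. Lowering now.

Request:
jog_arm(
  motion=[0.5,0,-0.05,-0.05,0,0,1,0.5,0,0,0,0,0,1,0.5,0,0,0,0,0,1,0.35,0,0,0,0,0,1,0,0,0,0,0,0,1],
)

```text
time: 10.35
position: [0.6132, -0.1015, 0.2221]
tool_rot: [0.592, 0.632, -0.342, 0.364]
ft_force: [0.5, -1.0, -0.0]
grip_width: 0.0441
grip_force: 20.0
```

```bash
python3 go.py .326 0 .005
```

```text
t 10.35 p [ 0.6132 -0.1015  0.2221] q [ 0.07   0.724  1.574 -1.16   1.237  0.657] w 0.0441 gf 20.0 ft [ 0.5 -1.  -0. ]
x [-0.033  0.499 -0.866] y [ 0.998  0.064 -0.001] z [ 0.055 -0.864 -0.5  ]
shift [0.11 0.01 0.04] turn [0.04 0.   0.04]
```

Request:
jog_arm(
  motion=[0.06,0,0,0,0,0,1,0.05,0,0,0,0,0,1,0,0,0,0,0,0,1],
)

```text
time: 10.72
position: [0.6134, -0.1003, 0.2201]
tool_rot: [0.593, 0.631, -0.342, 0.365]
ft_force: [0.2, 0.1, -0.7]
grip_width: 0.0434
grip_force: 20.0
```

Request:
jog_arm(
  motion=[0.05,0,0,0,0,0,1,0,0,0,0,0,0,1],
)

```text
time: 10.98
position: [0.6135, -0.0995, 0.219]
tool_rot: [0.593, 0.63, -0.342, 0.366]
ft_force: [-0.0, -1.2, 2.7]
grip_width: 0.0438
grip_force: 20.0
```

```bash
python3 go.py .326 0 .005
```

```text
t 10.975 p [ 0.6135 -0.0995  0.219 ] q [ 0.073  0.73   1.573 -1.161  1.238  0.668] w 0.0438 gf 20.0 ft [-0.  -1.2  2.7]
x [-0.029  0.497 -0.867] y [0.998 0.062 0.002] z [ 0.055 -0.865 -0.498]
shift [0.02 0.   0.05] turn [ 0.04  0.03 -0.01]
```

Contact shows at 2.7 N, so I'll release.

Request:
jog_arm(
  motion=[0,0,0,0,0,0,-1,0,0,0,0,0,0,-1,0,0,0,0,0,0,-1,0,0,0,0,0,0,-1,0,0,0,0,0,0,-1,0,0,0,0,0,0,-1],
)

```text
time: 11.72
position: [0.6133, -0.099, 0.218]
tool_rot: [0.593, 0.631, -0.342, 0.365]
ft_force: [0.2, -0.6, 0.7]
grip_width: 0.0858
grip_force: 0.0
```

```bash
python3 - <<'E'
from st import *
state(); t=robot.camera("top"); cv2.imwrite("pics/t3.png",t)
s=robot.camera("scene")
cv2.imwrite("pics/m3.png",np.vstack([cv2.resize(t[160:260,340:510],(600,353),interpolation=cv2.INTER_CUBIC),cv2.resize(s[170:250,150:350],(600,240),interpolation=cv2.INTER_CUBIC)]))
E
```

```text
t 11.725 p [ 0.6133 -0.099   0.218 ] q [ 0.074  0.73   1.574 -1.16   1.237  0.668] w 0.0858 gf 0.0 ft [ 0.2 -0.6  0.7]
x [-0.03   0.499 -0.866] y [0.998 0.062 0.002] z [ 0.055 -0.864 -0.5  ]
```

View pics/m3.png

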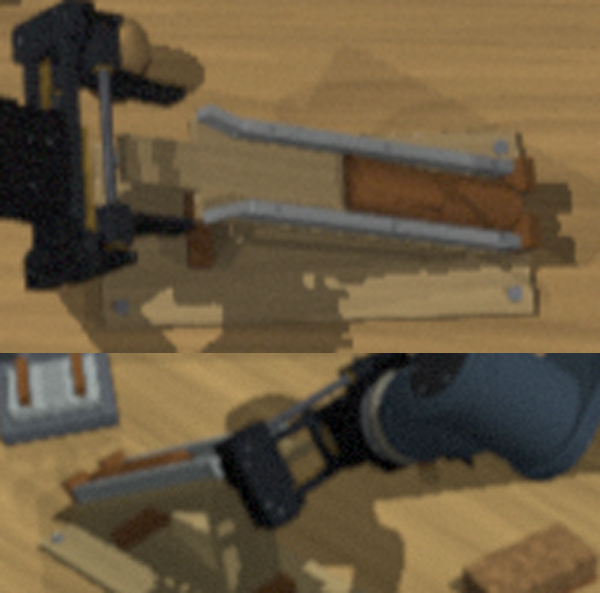

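Blank one has slid down and queued behind the blank at the stop, in line. I'll retreat up the slope and turn back to vertical.

Request:
jog_arm(
  motion=[0,0,-0.9,0,0,0,-1,0,0,-1,0,0,0,-1,0,-0.2,-1,0,0,0,-1,0,-0.2,-1,0,0,0,-1,0,-0.2,-1,0,0,0,-1,0,-0.2,-1,0,0,0,-1,0,-0.2,-1,0,0,0,-1,0,0,0,0,1,0,-1,0,0,0,0,1,0,-1,0,0,0,0,1,0,-1,0,0,0,0,1,0,-1,0,0,0,0,1,0,-1],
)

```text
time: 13.32
position: [0.558, 0.137, 0.356]
tool_rot: [0.644, 0.685, -0.233, 0.249]
ft_force: [-0.8, -1.8, 0.1]
grip_width: 0.0867
grip_force: 0.0
```

Request:
jog_arm(
  motion=[0,0,0,0,1,0,-1,0,0,0,0,1,0,-1,0,0,0,0,1,0,-1,0,0,0,0,1,0,-1,0,0,0,0,1,0,-1,0,0,0,0,1,0,-1,0,0,0,0,1,0,-1,0,0,0,0,1,0,-1,0,0,0,0,1,0,-1,0,0,0,0,1,0,-1,0,0,0,0,0,0,-1],
)

```text
time: 14.7
position: [0.5581, 0.1358, 0.356]
tool_rot: [0.685, 0.728, 0.0, 0.001]
ft_force: [-0.1, -1.3, -0.1]
grip_width: 0.087
grip_force: 0.0
```

```bash
cat > ab.py <<'E'
from kin import *
def above(z,cd=38.,xy=(.4444,.1880)):
    o,R=state(); c=np.radians(cd); x=-np.array([np.cos(c),np.sin(c),0]); zz=np.array([0,0,-1.]); Rt=np.column_stack([x,np.cross(zz,x),zz])
    d=np.array([*xy,z])-o["position"]
    print("shift now",(R.T@d/.04).round(2),"shift after turn",(Rt.T@d/.04).round(2),"turn",(np.degrees(Ro.from_matrix(R.T@Rt).as_rotvec())/4).round(2)); return Rt
E
python3 - <<'E'
from ab import *
Rt=above(.2); p=fit()[0]; o=robot.get_obs()
print(ik(p,np.array([.4444,.188,.076]),Rt,o["q"]))
print(ik(p,np.array([.4444,.188,.2]),Rt,o["q"]))
E
```

```text
t 14.7 p [0.5581 0.1358 0.356 ] q [ 4.500e-02  3.400e-01  1.399e+00 -1.000e-03  1.401e+00 -1.600e-02] w 0.087 gf 0.0 ft [-0.1 -1.3 -0.1]
x [-0.06   0.998 -0.001] y [0.998 0.06  0.001] z [ 0.001 -0.001 -1.   ]
shift now [ 1.48 -2.76  3.9 ] shift after turn [1.44 2.78 3.9 ] turn [-0.000e+00  3.000e-02 -3.113e+01]
(array([ 1.68185476e-01,  6.08687866e-01,  1.91731484e+00, -4.84655917e-11,
        6.15589952e-01, -2.06583597e+00]), np.float64(1.1322672456549218e-21))
(array([ 1.68185476e-01,  3.86215659e-01,  1.81951890e+00, -2.56482516e-10,
        9.35858093e-01, -2.06583597e+00]), np.float64(7.581516202103659e-20))
```

Request:
jog_arm(
  motion=[0.37,-0.69,0.975,0,0,0,-1,0.37,-0.69,0.975,0,0,0,-1,0.37,-0.69,0.975,0,0,0,-1,0.37,-0.69,0.975,0,0,0,-1,0,0,0,0,0,-1,-1,0,0,0,0,0,-1,-1,0,0,0,0,0,-1,-1,0,0,0,0,0,-1,-1,0,0,0,0,0,-1,-1,0,0,0,0,0,-1,-1,0,0,0,0,0,-1,-1,0,0,0,0,0,-1,-1],
)

```text
time: 16.2
position: [0.4445, 0.1896, 0.1998]
tool_rot: [0.456, 0.89, 0.0, 0.001]
ft_force: [0.3, -0.2, 1.0]
grip_width: 0.0871
grip_force: 0.0
```

Request:
jog_arm(
  motion=[0,0,0,0,0,-1,-1,0,0,0,0,0,-1,-1,0,0,0,0,0,-1,-1,0,0,0,0,0,-1,-1,0,0,0,0,0,-1,-1,0,0,0,0,0,-1,-1,0,0,0,0,0,-1,-1,0,0,0,0,0,-1,-1,0,0,0,0,0,-1,-1,0,0,0,0,0,-1,-1,0,0,0,0,0,-1,-1,0,0,0,0,0,-1,-1],
)

```text
time: 17.7
position: [0.4445, 0.1896, 0.1998]
tool_rot: [0.054, 0.999, -0.0, 0.001]
ft_force: [-0.4, -0.5, -0.5]
grip_width: 0.0871
grip_force: 0.0
```

Request:
jog_arm(
  motion=[0,0,0,0,0,-1,-1,0,0,0,0,0,-1,-1,0,0,0,0,0,-1,-1,0,0,0,0,0,-1,-1,0,0,0,0,0,-1,-1,0,0,0,0,0,-1,-1,0,0,0,0,0,-1,-1,0,0,0,0,0,-1,-1,0,0,0,0,0,-1,-1,0,0,0,0,0,-1,-1,0,0,0,0,0,-1,-1,0,0,0,0,0,0,-1],
)

```text
time: 19.2
position: [0.4445, 0.1896, 0.1998]
tool_rot: [-0.322, 0.947, -0.001, 0.001]
ft_force: [-0.5, 0.1, -0.5]
grip_width: 0.0873
grip_force: 0.0
```

```bash
python3 -c "
from ab import *
above(.076)"
```

```text
t 19.2 p [0.4445 0.1896 0.1998] q [ 1.720e-01  3.880e-01  1.818e+00 -1.000e-03  9.340e-01 -2.054e+00] w 0.0873 gf 0.0 ft [-0.5  0.1 -0.5]
x [-0.792 -0.61  -0.001] y [-0.61   0.792 -0.002] z [ 0.002 -0.001 -1.   ]
shift now [ 0.03 -0.02  3.1 ] shift after turn [ 0.03 -0.03  3.1 ] turn [-0.02  0.02 -0.1 ]
```

Request:
jog_arm(
  motion=[0.03,-0.03,0.75,0,0,-0.1,-1,0,0,0.8,0,0,0,-1,0,0,0.8,0,0,0,-1,0,0,0.75,0,0,0,-1,0,0,0,0,0,0,-1,0,0,0,0,0,0,0.5,0,0,0,0,0,0,1,0,0,0,0,0,0,1,0,0,0,0,0,0,1,0,0,0,0,0,0,1,0,0,0,0,0,0,1],
  grip_force=20,
)

```text
time: 20.58
position: [0.4447, 0.1876, 0.076]
tool_rot: [-0.325, 0.946, -0.0, 0.001]
ft_force: [-0.5, -0.2, 3.1]
grip_width: 0.0435
grip_force: 20.0
```

```bash
python3 -c "
from ab import *
above(.2)"
```

```text
t 20.575 p [0.4447 0.1876 0.076 ] q [ 0.167  0.61   1.918 -0.     0.612 -2.066] w 0.0435 gf 20.0 ft [-0.5 -0.2  3.1]
x [-0.788 -0.615 -0.002] y [-0.615  0.788 -0.001] z [ 0.002  0.    -1.   ]
shift now [-0.01  0.01 -3.1 ] shift after turn [-0.    0.01 -3.1 ] turn [-0.02  0.02 -0.01]
```

Request:
jog_arm(
  motion=[0,0,-0.9,0,0,0,1,0,0,-1,0,0,0,1,0,0,-1,0,0,1,1,0,0,-1,0,0,1,1,0,0,-1,0,0,1,1,0,0,-1,0,0,1,1,0,0,-1,0,0,1,1,0,0,0,0,0,1,1,0,0,0,0,0,1,1,0,0,0,0,0,1,1,0,0,0,0,0,1,1,0,0,0,0,0,1,1],
)

```text
time: 22.08
position: [0.4436, 0.1874, 0.3513]
tool_rot: [0.019, 1.0, -0.0, 0.0]
ft_force: [-0.8, -0.3, 0.7]
grip_width: 0.0437
grip_force: 20.0
```

Request:
jog_arm(
  motion=[0,0,0,0,0,1,1,0,0,0,0,0,1,1,0,0,0,0,0,1,1,0,0,0,0,0,1,1,0,0,0,0,0,1,1,0,0,0,0,0,1,1,0,0,0,0,0,1,1,0,0,0,0,0,1,1,0,0,0,0,0,1,1,0,0,0,0,0,1,1,0,0,0,0,0,1,1,0,0,0,0,0,1,1],
)

```text
time: 23.58
position: [0.4436, 0.1874, 0.3513]
tool_rot: [0.424, 0.906, 0.0, 0.0]
ft_force: [0.1, -0.9, -0.6]
grip_width: 0.0434
grip_force: 20.0
```

Request:
jog_arm(
  motion=[0,0,0,0,0,1,1,0,0,0,0,0,1,1,0,0,0,0,0,1,1,0,0,0,0,0,1,1,0,0,0,0,0,1,1,0,0,0,0,0,1,1,0,0,0,0,0,1,1,0,0,0,0,0,1,1,0,0,0,0,0,1,1,-0.37,0.9,0,0,0,0.2,1,-0.37,0.9,0,0,0,0,1,-0.37,0.9,0,0,0,0,1],
)

```text
time: 25.08
position: [0.5552, 0.1493, 0.3515]
tool_rot: [0.687, 0.726, 0.0, 0.0]
ft_force: [-0.5, -0.2, -0.2]
grip_width: 0.0436
grip_force: 20.0
```

Request:
jog_arm(
  motion=[0,0,0,0,-1,0,1,0,0,0,0,-1,0,1,0,0,0,0,-1,0,1,0,0,0,0,-1,0,1,0,0,0,0,-1,0,1,0,0,0,0,-1,0,1,0,0,0,0,-1,0,1,0,0,0,0,-1,0,1,0,0,0,0,-1,0,1,0,0,0,0,-1,0,1,0,0,0,0,-1,0,1,0,0,0,0,-1,0,1],
)

```text
time: 26.58
position: [0.5543, 0.1498, 0.3513]
tool_rot: [0.628, 0.663, -0.28, 0.296]
ft_force: [-0.6, -0.3, -0.6]
grip_width: 0.0439
grip_force: 20.0
```

Request:
jog_arm(
  motion=[0,0,0,0,-1,0,1,0,0,0,0,-1,0,1,0,0,0,0,-1,0,1,0,0,0,0,0,0,1],
)

```text
time: 27.08
position: [0.5541, 0.1501, 0.35]
tool_rot: [0.594, 0.63, -0.344, 0.363]
ft_force: [0.1, 1.5, -0.3]
grip_width: 0.0437
grip_force: 20.0
```

```bash
python3 go.py .326 0 .085
```

```text
t 27.075 p [0.5541 0.1501 0.35  ] q [ 0.478  0.628  1.328 -0.924  1.713  0.545] w 0.0437 gf 20.0 ft [ 0.1  1.5 -0.3]
x [-0.03   0.499 -0.866] y [ 0.998  0.056 -0.002] z [ 0.048 -0.865 -0.5  ]
shift [-2.3   1.14  7.15] turn [-0.06  0.   -0.  ]
```

Request:
jog_arm(
  motion=[-0.288,0.142,0.894,-0.06,0,0,1,-0.288,0.142,0.894,0,0,0,1,-0.288,0.142,0.894,0,0,0,1,-0.288,0.142,0.894,0,0,0,1,-0.288,0.142,0.894,0,0,0,1,-0.288,0.142,0.894,0,0,0,1,-0.288,0.142,0.894,0,0,0,1,-0.288,0.142,0.894,0,0,0,1,0,0,0,0,0,0,1],
)

```text
time: 28.2
position: [0.6168, -0.1438, 0.2887]
tool_rot: [0.596, 0.628, -0.342, 0.364]
ft_force: [-0.3, 0.3, -0.8]
grip_width: 0.044
grip_force: 20.0
```

Request:
jog_arm(
  motion=[0.5,0,0,0,0,0,1,0.5,0,0,0,0,0,1,0.5,0,0,0,0,0,1,0.3,0,0,0,0,0,1,0,0,0,0,0,0,1],
)

```text
time: 28.82
position: [0.6153, -0.1041, 0.2254]
tool_rot: [0.594, 0.63, -0.342, 0.365]
ft_force: [-0.1, 0.5, -0.7]
grip_width: 0.0437
grip_force: 20.0
```

```bash
python3 go.py .326 0 .005
```

```text
t 28.825 p [ 0.6153 -0.1041  0.2254] q [ 0.065  0.721  1.567 -1.158  1.239  0.65 ] w 0.0437 gf 20.0 ft [-0.1  0.5 -0.7]
x [-0.029  0.499 -0.866] y [0.998 0.06  0.002] z [ 0.053 -0.864 -0.5  ]
shift [ 0.22 -0.04  0.02] turn [ 0.02  0.   -0.02]
```

Request:
jog_arm(
  motion=[0.1,-0.04,0,0,0,0,1,0.07,0,0,0,0,0,1,0,0,0,0,0,0,1],
)

```text
time: 29.2
position: [0.6137, -0.1018, 0.2208]
tool_rot: [0.595, 0.629, -0.342, 0.365]
ft_force: [-0.2, 0.1, 0.0]
grip_width: 0.0435
grip_force: 20.0
```

Request:
jog_arm(
  motion=[0.05,0,0,0,0,0,1,0,0,0,0,0,0,1],
)

```text
time: 29.45
position: [0.6137, -0.1008, 0.2189]
tool_rot: [0.595, 0.629, -0.342, 0.365]
ft_force: [0.8, -0.0, -0.4]
grip_width: 0.044
grip_force: 20.0
```

```bash
python3 go.py .326 0 .005
```

```text
t 29.45 p [ 0.6137 -0.1008  0.2189] q [ 0.071  0.73   1.572 -1.159  1.237  0.668] w 0.044 gf 20.0 ft [ 0.8 -0.  -0.4]
x [-0.026  0.499 -0.866] y [0.998 0.059 0.004] z [ 0.053 -0.864 -0.5  ]
shift [0.04 0.   0.02] turn [ 0.01  0.   -0.06]
```

No contact yet, so a little lower.

Request:
jog_arm(
  motion=[0.04,0,0,0,0,0,1,0,0,0,0,0,0,1],
)

```text
time: 29.7
position: [0.6137, -0.1002, 0.2182]
tool_rot: [0.595, 0.629, -0.342, 0.365]
ft_force: [-0.4, -1.1, 1.5]
grip_width: 0.0438
grip_force: 20.0
```

Request:
jog_arm(
  motion=[0.04,0,0,0,0,0,1,0,0,0,0,0,0,1],
)

```text
time: 29.95
position: [0.6137, -0.1002, 0.2181]
tool_rot: [0.594, 0.628, -0.343, 0.366]
ft_force: [-0.9, -2.8, 5.3]
grip_width: 0.0435
grip_force: 20.0
```

Contact is at 5 N. I'll release, back out up the slope, then check.

Request:
jog_arm(
  motion=[0,0,0,0,0,0,-1,0,0,0,0,0,0,-1,0,0,0,0,0,0,-1,0,0,0,0,0,0,-1,0,0,0,0,0,0,-1,0,0,0,0,0,0,-1,0,0,-0.8,0,0,0,-1,0,0,-1,0,0,0,-1,0,0,-1,0,0,0,-1,0,0,-1,0,0,0,-1,0,0,-1,0,0,0,-1,0,0,0,0,0,0,-1],
)

```text
time: 31.45
position: [0.6042, 0.0694, 0.3138]
tool_rot: [0.595, 0.63, -0.339, 0.367]
ft_force: [0.2, 0.9, 0.2]
grip_width: 0.0868
grip_force: 0.0
```

```bash
python3 - <<'E'
from kin import *
state(); t=robot.camera("top"); cv2.imwrite("pics/t4.png",t); s=robot.camera("scene")
cp=campose("top")
print([proj(cp,bed(x,0,.022)).round(1).tolist() for x in(0,.08,.16,.24)])
cv2.imwrite("pics/m4.png",np.vstack([cv2.resize(t[180:260,360:510],(600,320),interpolation=cv2.INTER_CUBIC),cv2.resize(s[170:330,150:450],(500,267))[:, :].copy() if 0 else cv2.resize(s[170:320,150:450],(600,280))]))
E
```

```text
t 31.45 p [0.6042 0.0694 0.3138] q [ 0.337  0.662  1.371 -0.987  1.554  0.54 ] w 0.0868 gf 0.0 ft [0.2 0.9 0.2]
x [-0.024  0.5   -0.865] y [0.998 0.063 0.008] z [ 0.058 -0.864 -0.501]
[[487.7, 217.6], [465.9, 214.5], [443.0, 211.2], [419.0, 207.8]]
```

View pics/m4.png

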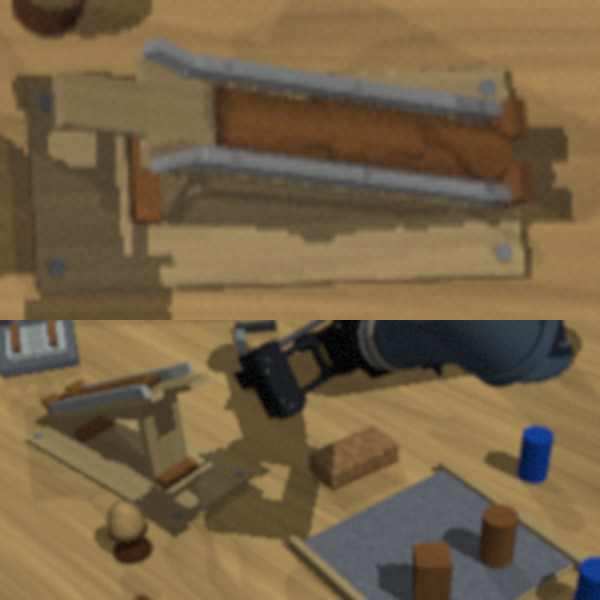

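The top view shows three blanks queued in the channel, the uphill end at about crop x=215 (px 414). The round and square are upright on the board and the bystanders are in place. One stillness check, then I hand in.

Request:
jog_arm(
  motion=[0,0,0,0,0,0,-1,0,0,0,0,0,0,-1,0,0,0,0,0,0,-1,0,0,0,0,0,0,-1],
)

```text
time: 32.05
position: [0.6034, 0.0664, 0.312]
tool_rot: [0.595, 0.629, -0.342, 0.365]
ft_force: [0.0, 0.2, 0.2]
grip_width: 0.0872
grip_force: 0.0
```

```bash
python3 - <<'E'
from kin import *
t=robot.camera("top"); a=cv2.imread("pics/t4.png")
r=lambda im:im[185:235,405:500].astype(int)
print("max blur diff",np.abs(cv2.blur(r(t).astype(np.float32),(3,3))-cv2.blur(r(a).astype(np.float32),(3,3))).max())
cp=campose("top"); print([proj(cp,bed(x,0,0)).round(1).tolist() for x in(.24,.245,.25)])
row=cv2.blur(t,(1,5))[208,405:425]; print((row[:,2].astype(int)-row[:,0]).tolist())
E
```

```text
max blur diff 4.666666
[[413.4, 210.0], [411.8, 209.8], [410.3, 209.6]]
[51, 51, 51, 52, 51, 49, 44, 41, 37, 37, 46, 54, 56, 61, 63, 64, 64, 66, 64, 64]
```

The foot of the uphill end is predicted at px 413.4 for 240 mm and seen at about 414. The picture has not changed, so the blanks are at rest and fully queued.

```bash
python3 -c "
from rig import robot
print(robot.hand_in())"
```

```text
the job is handed in; nothing more can be done
None
```

Both half-round blanks lie flat side down in the chute, queued behind the first at the stop and at rest; I handed the job in at about 32 s, and no verdict came back.

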